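Crosswise tightening of a tile clamp

TASK

Clamp the cover frame over the tile with its four knobs, turning them clockwise by hand crosswise (each next knob diagonally opposite, then the other diagonal): on a first round bring all four just snug, and only when all four are snug go round crosswise a second time and bring all four fully hand-tight. Do not over-tighten any knob, leave the things around the clamp alone, and let go at the end.

Things in the scene. Friction and masses are not known exactly. Their poses are not given: they have to be found in the camera images.
- rig: dark steel base of the tile clamp, 250 x 250 mm, 30 mm thick, fixed to the bench; origin under its centre on the bench, z up, x and y along its sides. The four knob axes stand at x, y = +-65 mm in this frame, and the heights below count from its origin
- cover: square aluminium cover frame, 208 x 208 x 14 mm with a 76 mm square window, loose between steel lugs on the rubber gasket of the rig; origin under its centre. Its top is 54 mm above the bench
- knob_a: Black round fluted screw knob at the +x +y corner of the rig. All four are alike: grip part 38 mm across, 28 mm high; origin on the axis at the middle of the grip part, 84 to 88 mm above the bench; z up. Clockwise (seen from above) tightens; it goes down 1.6 mm per rad. The grip turns its screw through a soft torsion spring (1.1 N m per rad), so the torque lasts while it is held; let go, the grip springs back
- knob_b: Black round fluted screw knob at the -x +y corner, diagonally opposite knob_d. Each knob starts loose, its washer clear of the cover by a different amount: 0.2 to 0.95 rad of turning until the washer meets the cover, which cannot be seen, only felt. Turning it while loose takes about 0.04 N m
- knob_c: Black round fluted screw knob at the -x -y corner, diagonally opposite knob_a. Once a washer bears on the cover, the clamp force grows by about 15 N per rad of the grip and the torque by about 0.0195 N m per N of clamp force (give or take a fifth, as friction varies). The screw stays where it is when let go; tightening one knob takes about 1 N off each other
- knob_d: Black round fluted screw knob at the +x -y corner, diagonally opposite knob_b. For every knob: just snug is about 5.5 N of clamp force, felt as a torque of 0.15 N m (well over 2.5 N, well under 10 N); fully hand-tight is about 16.5 N, 0.36 N m (10 to 24 N); over-tightened is 30 N, about 0.62 N m
- tub: empty white plastic tub, 90 mm across, 70 mm high, standing beside the rig; origin under its centre; a bystander
- tiles: stack of three 100 mm tiles, 27 mm high, beside the rig; origin under its centre; a bystander
- timer: white bench timer, 50 x 70 x 22 mm, lying beyond the rig; origin under its centre; a bystander
- scraper: scraper with a flat blade, lying beyond the rig; a bystander

How it is judged:
By the outcome, as a careful person would: the job done as asked, in the order asked, and still so for the second after the job is handed in, with the robot touching nothing.
It also fails if it takes over 72 s, if anything falls off the work surface, if the arm or the gripper's body presses on something with over 40 N, if the wrist force passes 120 N, or if a joint passes its speed limit or range.

ROBOT

A 7-joint arm with a two-finger parallel gripper is mounted at the origin on the work surface. World frame = base frame: x ahead of the robot, y to its left, z up, the work surface at z = 0. Lengths are in m, angles in rad, forces in N, time in s.
With the tool pointing down it reaches from about 0.4 to 0.875 m from the base axis. Payload 6.5 kg.
Tool frame: the origin (TCP) lies midway between the tips of the shut fingers; the grasp point (between the pads) lies 19 mm behind it (bot.hold_point_z is the distance from the TCP to the grasp point, in m); z points along the fingers, y is the line along which they close (so a half turn about z gives the same grasp; the last joint's range is limited). The gripper opens to 85 mm and grips with 20 to 120 N. Pads are 22 mm wide; open, the fingers measure 114 mm over their backs; the gripper's body (76 mm by 85 mm) begins 54 mm behind the grasp point. The pads swing forward as they close: fully open they stand 13 mm farther back than shut.
Start: joints at [-1.285, 0.536, -0.004, 1.538, 0.003, 1.067, -0.071], TCP at [0.224, 0.61, 0.231] pointing down, gripper open.
Joint ranges: [-2.7, 2.7], [-0.37, 2.16], [-1.27, 1.26], [0.24, 2.4], [-1.31, 4.45], [0.19, 1.91], [-2.76, 2.76]. Speed limits (rad/s): [2.39, 2.39, 3.14, 3.14, 3.14, 3.14, 3.14].

INTERFACE

Orientations are given as a 3x3 rotation matrix whose columns are the frame's x, y, z axes.
In Python, from station import bot gives the robot as it stands. The module is installed in compiled form; this text tells all that it offers.
- The arm moves only by the tool play_rows, never from a script. Its argument "increments" is a list of rows, each an object with "travel": the shift along the world's x, y, z in cm, a list of three; "angular": the turn, a rotation vector about the world's x, y, z in rad, a list of three. In form: [{"travel": [x, y, z], "angular": [ax, ay, az]}, ...]. A call has 1 to 8 rows; each row shifts and turns the commanded pose from where the row before left it; what a row does not reach is not made up. A row lasts 1/8 s, in which the tool goes at most 62.5 mm and 10.7 degrees, less where a joint would pass 70% of its speed; a pose out of reach is approached as far as the arm can. A call with a gripper value outside its range is refused whole. "claw" is the finger opening in cm, from 0 to 8.54, set as the call begins (left out, the last holds). The fingers move at their own pace and stop on an object; "force" is the grip in N (left out, the last holds). Time passes only in rows, so rows that do not move let the fingers close. It gives the time, the measured TCP pose, the force, the opening and the grip force at its end, in the units of the state.
- bot.state(): the state, without advancing time (a new reading comes with each control period).
- bot.get_image(name): name is "side" or "top" or "wrist"; returns a dict with "img" (480x640x3 uint8, red, green, blue), "vertical_fov" (degrees; the focal length in pixels is half the picture's height over the tangent of half this angle, whatever the lens; pixels are square), "cx", "cy" (the principal point, pixels), "k1" (the pictures are not rectified: a ray, as slopes to the right and down, at radius r is drawn at 1 + k1 r^2 times it, then the intrinsics apply), "rvec" (rotation vector, rad) and "tvec" (3), from world to camera coordinates, as OpenCV has them; the wrist camera has in their place "tool_from_camera" (4x4, takes a point from camera to tool coordinates, whose origin is the TCP and whose axes are the flange's). Camera axes: x right, y down, z forward; pixel columns grow to the right and rows downward; lengths in m; the calibration is good to about 2 mm. A picture is of the moment at which its call begins: read the wrist's pose just before it. There is no depth.
- bot.hand_in(): hands the job in; it is judged then, once.
The state is a dict: "time_s": time; "qpos": joint angles; "joint_velocities": joint speeds; "tau": joint torques, N m; "eef_pos": TCP position; "ee_rot": TCP orientation; "ft_force": force on the tool from outside, world axes, zero at the start; "torque": the same for the moment, N m; "grip_width": finger opening in m; "finger_force": force on a finger pad.
Only numpy, scipy, OpenCV 4.12 (cv2) and the standard library are available. Lean on these libraries where they do the work, as an engineer would, in place of code of your own. Each camera call takes 0.05 s, during which the arm holds its last target. There are 200 camera calls.

## Working session

There is one attempt and no reset: what is moved stays moved. The work goes in short steps, Python scripts to look and compute and a tool call to move; the robot and the scene stay as the last step left them, time stands still between calls to the robot, and variables do not carry over. Pictures are saved under pics/ and viewed, at most 10 in all, crops included, and the job is handed in when it is done.

Besides the shell and the picture viewer there is one more tool, called after "Emit:" by a JSON object that holds its "name" and its "arguments". play_rows: Moves the arm, as the interface text tells. Its arguments: {"type":"object","properties":{"increments":{"type":"array"},"claw":{"type":"number"},"force":{"type":"number"}},"required":["increments"]}

```bash
mkdir -p pics; cat > h.py <<'E'
import numpy as np, cv2
from station import bot
def K(d):
    f=240/np.tan(np.radians(d["vertical_fov"])/2)
    return np.array([[f,0,d["cx"]],[0,f,d["cy"]],[0,0,1]])
def cast(d,uv,z,st=None):
    k=K(d); out=[]
    p=cv2.undistortPoints(np.array(uv,float).reshape(-1,1,2),k,np.array([d["k1"],0,0,0.])).reshape(-1,2)
    # model matches OpenCV k1
    if "rvec" in d:
        R=cv2.Rodrigues(np.array(d["rvec"],float))[0]; t=np.array(d["tvec"],float).ravel()
        Rw=R.T; c=-R.T@t
    else:
        T=np.array(d["tool_from_camera"]); Rt=np.array(st["ee_rot"]).reshape(3,3)
        Rw=Rt@T[:3,:3]; c=Rt@T[:3,3]+np.array(st["eef_pos"])
    for a in p:
        r=Rw@np.array([a[0],a[1],1]); out.append(c+r*(z-c[2])/r[2])
    return np.array(out)
E
python3 - <<'E'
from h import *
st=bot.state(); print({k:np.round(v,3).tolist() for k,v in st.items()}, bot.hold_point_z)
for n in ["top","side"]:
    d=bot.get_image(n); cv2.imwrite(f"pics/{n}0.png",d["img"][:,:,::-1]); print({k:v for k,v in d.items() if k!="img"})
E
```

```text
{'time_s': 0.0, 'qpos': [-1.285, 0.537, -0.004, 1.539, 0.003, 1.067, -0.071], 'joint_velocities': [0.0, 0.0, 0.0, 0.001, -0.002, 0.0, 0.001], 'tau': [0.0, -58.342, 1.049, -25.91, 0.012, 0.01, 0.0], 'eef_pos': [0.224, 0.61, 0.23], 'ee_rot': [[-0.939, 0.345, -0.0], [0.345, 0.939, -0.002], [-0.0, -0.002, -1.0]], 'ft_force': [-0.311, -0.234, -1.014], 'torque': [0.009, 0.028, -0.009], 'finger_force': 0.0, 'grip_width': 0.086} 0.0187
{'vertical_fov': 56.000457727032796, 'cx': 319.3035237381316, 'cy': 238.3925411772275, 'k1': -0.044398811623236376, 'rvec': array([ 2.21411636, -2.18513569,  0.10826449]), 'tvec': array([0.0388358 , 0.61686137, 0.80776779])}
{'vertical_fov': 52.784468742406006, 'cx': 324.592456261481, 'cy': 240.92554049640015, 'k1': 0.04343798420392034, 'rvec': array([ 2.1772423 , -0.46463225,  0.21364956]), 'tvec': array([-0.54522237,  0.24585255,  0.76153262])}
```

View pics/top0.png

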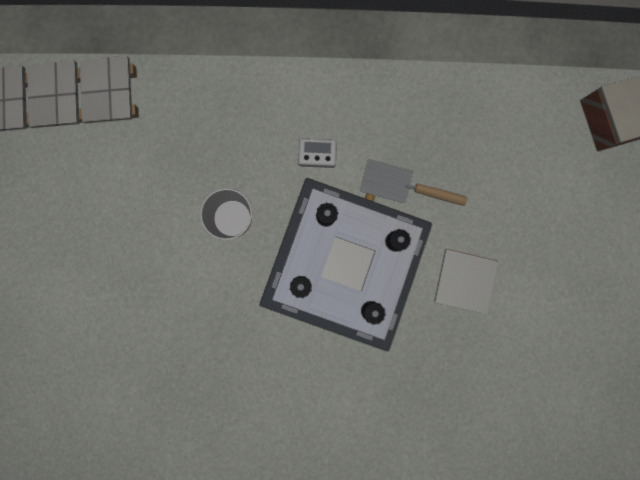

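View pics/side0.png

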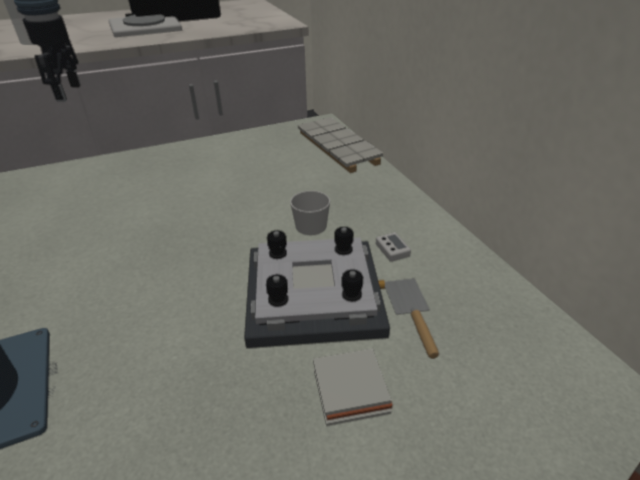

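```bash
cat >> h.py <<'E'
def blobs(d,x0,x1,y0,y1,th,amin,amax):
    g=cv2.cvtColor(d["img"],cv2.COLOR_RGB2GRAY)
    m=(g<th).astype(np.uint8); n,l,s,c=cv2.connectedComponentsWithStats(m)
    out=[]
    for i in range(1,n):
        if amin<s[i,4]<amax and x0<c[i,0]<x1 and y0<c[i,1]<y1:
            w=(l==i).astype(np.uint8); ct=cv2.findContours(w,cv2.RETR_EXTERNAL,cv2.CHAIN_APPROX_NONE)[0][0]
            (cx,cy),r=cv2.minEnclosingCircle(ct)
            x,y,ww,hh=s[i,:4]; sub=np.zeros_like(g,np.uint8); cv2.drawContours(sub,[ct],-1,1,-1)
            sub=cv2.erode(sub,np.ones((5,5))); b=np.where(sub>0,g,0).astype(float); b=np.clip(b-th,0,None); 
            dot=(np.nan,np.nan) if b.sum()==0 else tuple((b*k).sum()/b.sum() for k in np.meshgrid(range(640),range(480)))
            out.append((c[i],(cx,cy),r,s[i,4],dot))
    return out
def fit(P): # rigid square fit
    c=P.mean(0); q=P-c; a=np.arctan2(q[:,1],q[:,0]); o=np.argsort(a)
    th=np.angle(np.exp(4j*a).mean())/4
    return c,th,np.linalg.norm(q,axis=1),o
E
python3 - <<'E'
from h import *
d=bot.get_image("top")
B=blobs(d,280,420,190,340,60,150,900)
for b in B: print(b)
for key,z in ((0,.095),(1,.095),(4,.101)):
    P=cast(d,[b[key] for b in B],z)[:,:2]; print(P.round(4).tolist(),fit(P))
R=cv2.Rodrigues(d["rvec"])[0]; print(-R.T@d["tvec"])
d=bot.get_image("side")
for b in blobs(d,250,380,215,310,60,150,900): print(b)
w=bot.get_image("wrist"); print(w["vertical_fov"],w["tool_from_camera"])
E
```

```text
(array([326.21407625, 214.31378299]), (326.3333435058594, 214.3333282470703), 11.353018760681152, np.int32(341), (np.float64(326.98365122615803), np.float64(212.56675749318802)))
(array([397.28042328, 240.13756614]), (397.131591796875, 239.76315307617188), 12.301979064941406, np.int32(378), (np.float64(400.6041257367387), np.float64(239.03732809430255)))
(array([300.25407166, 286.2247557 ]), (300.13433837890625, 286.3134460449219), 10.532049179077148, np.int32(307), (np.float64(300.2441275167785), np.float64(286.7634228187919)))
(array([372.40163934, 311.94262295]), (372.5, 312.0), 12.093486785888672, np.int32(366), (np.float64(374.8), np.float64(313.50950226244345)))
[[0.6518, 0.038], [0.61, -0.0821], [0.5312, 0.0797], [0.4899, -0.0407]] (array([ 0.57072563, -0.00128506]), np.float64(0.45274602779139417), array([0.09005244, 0.08988927, 0.09011059, 0.08989233]), array([3, 1, 0, 2]))
[[0.6518, 0.0378], [0.6107, -0.0819], [0.531, 0.0799], [0.4898, -0.0408]] (array([ 0.57081449, -0.00126427]), np.float64(0.4545823221167301), array([0.08984921, 0.08991839, 0.09037257, 0.09013748]), array
[... 416 characters left out ...]
   ]), (277.0, 244.37037658691406), 13.95599365234375, np.int32(425), (nan, nan))
(array([351.77485929, 285.38273921]), (351.53656005859375, 285.1345520019531), 15.542352676391602, np.int32(533), (np.float64(352.020725388601), np.float64(273.0259067357513)))
(array([276.97037037, 290.60740741]), (276.5163879394531, 290.3360595703125), 15.73413372039795, np.int32(540), (np.float64(275.89), np.float64(278.025)))
70.50033863796762 [[ 6.53373538e-04 -9.62807161e-01 -2.70188719e-01  6.71165535e-02]
 [ 9.99999784e-01  6.49411987e-04  1.04056475e-04 -1.53497592e-03]
 [ 7.52774737e-05 -2.70188729e-01  9.62807377e-01 -1.41991665e-01]
 [ 0.00000000e+00  0.00000000e+00  0.00000000e+00  1.00000000e+00]]
```

Emit:
{"name": "play_rows", "arguments": {"increments": [{"travel": [2.9, -5, 0.5], "angular": [0, 0, 0]}, {"travel": [2.9, -5, 0.5], "angular": [0, 0, 0]}, {"travel": [2.9, -5, 0.5], "angular": [0, 0, 0]}, {"travel": [2.9, -5, 0.5], "angular": [0, 0, 0]}, {"travel": [2.9, -5, 0.5], "angular": [0, 0, 0]}, {"travel": [2.9, -5, 0.5], "angular": [0, 0, 0]}, {"travel": [2.9, -5, 0.5], "angular": [0, 0, 0]}, {"travel": [2.9, -5, 0.5], "angular": [0, 0, 0]}], "claw": 6, "force": 40}}

```text
time_s: 1.25
eef_pos: [0.4567, 0.2085, 0.2717]
ee_rot: [[-0.939, 0.345, 0.001], [0.345, 0.939, 0.0], [-0.0, 0.001, -1.0]]
ft_force: [0.6, 0.3, -0.1]
grip_width: 0.06
finger_force: 0.0
```

Emit:
{"name": "play_rows", "arguments": {"increments": [{"travel": [2.9, -5, 0.5], "angular": [0, 0, 0]}, {"travel": [2.9, -5, 0.5], "angular": [0, 0, 0]}, {"travel": [2.9, -5, 0], "angular": [0, 0, 0]}, {"travel": [2.9, -5, 0], "angular": [0, 0, 0]}, {"travel": [0, 0, 0], "angular": [0, 0, 0]}]}}

```text
time_s: 1.88
eef_pos: [0.5733, 0.0044, 0.2813]
ee_rot: [[-0.936, 0.352, 0.001], [0.352, 0.936, -0.003], [-0.002, -0.002, -1.0]]
ft_force: [-0.3, 0.6, -0.1]
grip_width: 0.0602
finger_force: 0.0
```

```bash
python3 - <<'E'
from h import *
st=bot.state(); print({k:np.round(v,3).tolist() for k,v in st.items()})
d=bot.get_image("wrist"); cv2.imwrite("pics/w1.png",d["img"][:,:,::-1]); print(d["k1"])
B=blobs(d,0,640,0,480,60,200,4000)
for b in B: print(b[0].round(1),b[2],b[3],np.round(b[4],1), cast(d,[b[0],b[4]],.101,st).round(4).tolist())
E
```

```text
{'time_s': 1.875, 'qpos': [-0.316, 0.36, 0.296, 1.708, -0.113, 1.09, 1.225], 'joint_velocities': [-0.056, -0.023, -0.076, 0.036, -0.023, 0.008, -0.042], 'tau': [1.755, -45.842, 4.899, -26.807, 0.203, -0.15, 0.471], 'eef_pos': [0.573, 0.004, 0.281], 'ee_rot': [[-0.936, 0.352, 0.001], [0.352, 0.936, -0.003], [-0.002, -0.002, -1.0]], 'ft_force': [-0.263, 0.554, -0.065], 'torque': [0.054, 0.073, -0.056], 'finger_force': 0.0, 'grip_width': 0.06}
-0.05283551132576922
[401.3 114.1] 57.35223388671875 338 [nan nan] [[0.5061, 0.1037, 0.101], [nan, nan, nan]]
[231.6 115.6] 63.092018127441406 377 [nan nan] [[0.4534, -0.0396, 0.101], [nan, nan, nan]]
[379.8 151.1] 21.663789749145508 1201 [383.4 151.5] [[0.5301, 0.0754, 0.101], [0.5316, 0.0784, 0.101]]
[246.1 155.1] 22.293004989624023 1271 [240.8 155.7] [[0.49, -0.0412, 0.101], [0.4887, -0.0461, 0.101]]
[317.6 302.6] 44.57026672363281 316 [302.3 303. ] [[0.652, -0.0321, 0.101], [0.6469, -0.0471, 0.101]]
```

View pics/w1.png

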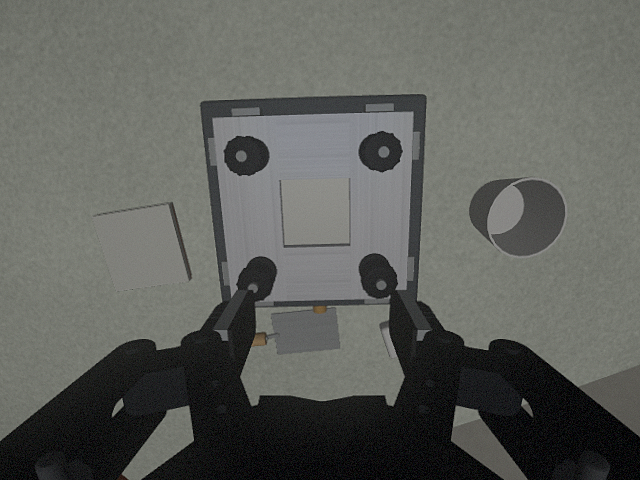

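```bash
python3 - <<'E'
from h import *
st=bot.state(); print(np.round(st["eef_pos"],4),np.round(st["qpos"],3),np.round(st["torque"],3))
d=bot.get_image("wrist"); g=cv2.cvtColor(d["img"],cv2.COLOR_RGB2GRAY).astype(float)
U=[]
for u,v in ((384,151),(241,156),(253,288),(381,285)):
    w=g[v-10:v+11,u-10:u+11]; m=cv2.medianBlur(w.astype(np.uint8),3)>85
    n,l,s,c=cv2.connectedComponentsWithStats(m.astype(np.uint8)); i=min(range(1,n),key=lambda k:np.hypot(*(c[k]-10))); print(s[i,4],c[i])
    U.append((u-10+c[i][0],v-10+c[i][1]))
for z in (.1,.1046):
    P=cast(d,U,z,st)[:,:2]; print(P.round(4).tolist(),fit(P)[:3])
E
```

```text
[0.5723 0.0079 0.2811] [-0.318  0.359  0.293  1.709 -0.114  1.09   1.224] [ 0.078 -0.002  0.017]
95 [ 6.07368421 13.41052632]
95 [ 6.38947368 12.12631579]
21 [ 5.66666667 10.04761905]
61 [ 6.18032787 12.42622951]
[[0.5316, 0.0785], [0.4886, -0.0466], [0.6114, -0.0889], [0.6567, 0.0353]] (array([ 0.57207321, -0.00544061]), np.float64(0.4491123850884223), array([0.09317093, 0.09307163, 0.09226516, 0.09387211]))
[[0.5313, 0.0778], [0.4889, -0.0455], [0.61, -0.0872], [0.6546, 0.0352]] (array([ 0.57117378, -0.00493694]), np.float64(0.44911238508842205), array([0.09184438, 0.09174649, 0.0909515 , 0.09253558]))
```

Emit:
{"name": "play_rows", "arguments": {"increments": [{"travel": [4, 1.4, 0], "angular": [0, 0, 0]}, {"travel": [4.1, 1.4, -4], "angular": [0, 0, 0]}, {"travel": [0, 0, -4], "angular": [0, 0, 0]}, {"travel": [0, 0, -4], "angular": [0, 0, 0]}, {"travel": [0, 0, -2], "angular": [0, 0, 0]}, {"travel": [0, 0, 0], "angular": [0, 0, 0]}]}}

```text
time_s: 2.72
eef_pos: [0.6519, 0.0394, 0.1404]
ee_rot: [[-0.939, 0.343, -0.002], [0.343, 0.939, 0.0], [0.002, -0.001, -1.0]]
ft_force: [-0.6, -0.1, 0.4]
grip_width: 0.0597
finger_force: 0.0
```

```bash
python3 - <<'E'
from h import *
st=bot.state(); print(np.round(st["eef_pos"],4),np.round(st["qpos"],3),np.round(st["torque"],3))
d=bot.get_image("wrist"); cv2.imwrite("pics/w2.png",d["img"][:,:,::-1])
d=bot.get_image("side"); cv2.imwrite("pics/s2.png",cv2.resize(d["img"][150:350,220:440,::-1],None,fx=2.5,fy=2.5))
E
```

```text
[0.6519 0.0394 0.1404] [-0.296  0.653  0.247  1.608 -0.19   0.906  1.24 ] [-0.014 -0.011  0.038]
```

View pics/w2.png

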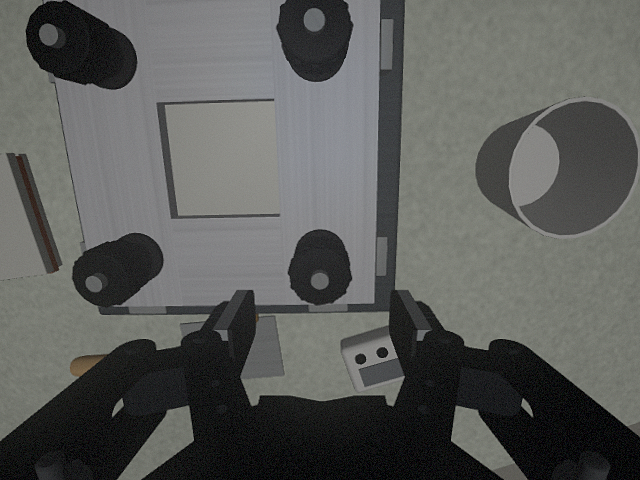

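View pics/s2.png

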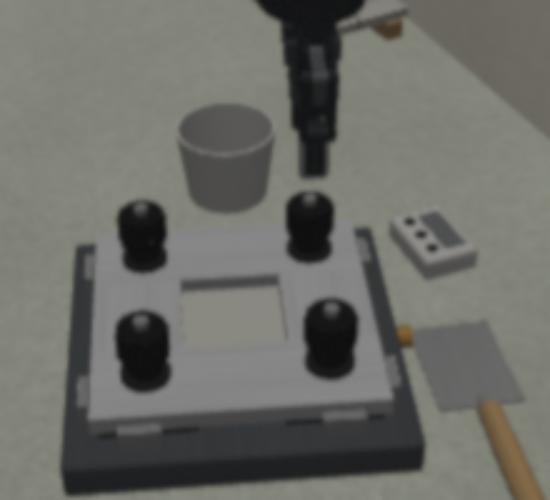

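```bash
python3 - <<'E'
from h import *
st=[bot.state() for _ in range(5)]; print([np.round(s["eef_pos"],4).tolist() for s in st],[np.round(s["torque"][2],3) for s in st])
s=dict(st[0]); s["eef_pos"]=[.653,.038,.1405]
d=bot.get_image("wrist")
for z in (.1,.104): P=cast(d,[(319,280.5),(314,20),(50,35),(95,284)],z,s)[:,:2]; print(P.round(4).tolist(),fit(P)[:3])
d=bot.get_image("wrist"); s=bot.state(); print(s["time_s"],s["eef_pos"],s["torque"])
E
```

```text
[[0.6539, 0.0387, 0.1429], [0.6539, 0.0387, 0.1429], [0.6539, 0.0387, 0.1429], [0.6539, 0.0387, 0.1429], [0.6539, 0.0387, 0.1429]] [np.float64(0.06), np.float64(0.06), np.float64(0.06), np.float64(0.06), np.float64(0.06)]
[[0.6574, 0.033], [0.5312, 0.0769], [0.4884, -0.0484], [0.6143, -0.0926]] (array([ 0.57283384, -0.00776519]), np.float64(0.4527744387858054), array([0.09385095, 0.09435556, 0.09368664, 0.09440863]))
[[0.6559, 0.0336], [0.5325, 0.0765], [0.4906, -0.0461], [0.6138, -0.0892]] (array([ 0.57319132, -0.0062879 ]), np.float64(0.45277443878580587), array([0.09179237, 0.0922859 , 0.09163166, 0.09233781]))
2.925 [0.65423951 0.03839548 0.14329192] [-0.02511381  0.00439969  0.01038669]
```

Emit:
{"name": "play_rows", "arguments": {"increments": [{"travel": [0.1, -0.2, -4], "angular": [0, 0, 0]}, {"travel": [0, 0, -2.5], "angular": [0, 0, 0]}, {"travel": [0, 0, -1.1], "angular": [0, 0, 0]}, {"travel": [0, 0, 0], "angular": [0, 0, 0]}]}}

```text
time_s: 3.42
eef_pos: [0.6543, 0.0362, 0.0657]
ee_rot: [[-0.939, 0.345, 0.0], [0.345, 0.939, 0.0], [-0.0, 0.0, -1.0]]
ft_force: [-0.0, -1.0, 0.4]
grip_width: 0.06
finger_force: 0.0
```

```bash
cat >> h.py <<'E'
def meas(n=5):
    S=[]
    for i in range(n):
        d=bot.get_image("wrist"); S.append(bot.state())
    a=lambda k:np.array([s[k] for s in S])
    R=a("ee_rot").reshape(-1,3,3)
    print("t",round(S[-1]["time_s"],2),"pos",a("eef_pos").mean(0).round(4),"yaw",np.round(np.arctan2(R[:,1,0],R[:,0,0]).mean(),3),"q7",round(S[-1]["qpos"][6],3),"Fx",a("ft_force").mean(0).round(2),"T",a("torque").mean(0).round(3),"Tz",a("torque")[:,2].round(3),"tau7",a("tau")[:,6].round(3),"w",a("grip_width").mean().round(4),"ff",a("finger_force").mean().round(1))
    return d
E
python3 - <<'E'
from h import *
d=meas(8)
E
```

```text
t 3.83 pos [0.6548 0.0362 0.0664] yaw 2.79 q7 1.263 Fx [ 0.03 -0.02  0.13] T [0.005 0.007 0.018] Tz [ 0.011 -0.002  0.025  0.015  0.037  0.018  0.014  0.026] tau7 [ 0.004  0.    -0.001 -0.001 -0.001 -0.001 -0.001 -0.   ] w 0.0599 ff 0.0
```

Emit:
{"name": "play_rows", "arguments": {"increments": [{"travel": [0, 0, 0], "angular": [0, 0, 0]}, {"travel": [0, 0, 0], "angular": [0, 0, 0]}, {"travel": [0, 0, 0], "angular": [0, 0, 0]}], "claw": 3, "force": 40}}

```text
time_s: 4.2
eef_pos: [0.6543, 0.037, 0.0656]
ee_rot: [[-0.939, 0.344, 0.001], [0.344, 0.939, 0.001], [-0.0, 0.001, -1.0]]
ft_force: [-0.5, 2.8, 3.1]
grip_width: 0.0351
finger_force: 39.6
```

```bash
python3 - <<'E'
from h import *
d=meas(6); cv2.imwrite("pics/w3.png",d["img"][:,:,::-1])
E
```

```text
t 4.5 pos [0.6543 0.0369 0.0656] yaw 2.79 q7 1.263 Fx [-0.01  3.65  4.22] T [ 0.654  0.026 -0.003] Tz [-0.026  0.042 -0.041 -0.007  0.003  0.011] tau7 [0.001 0.002 0.002 0.002 0.002 0.002] w 0.035 ff 39.7
```

View pics/w3.png

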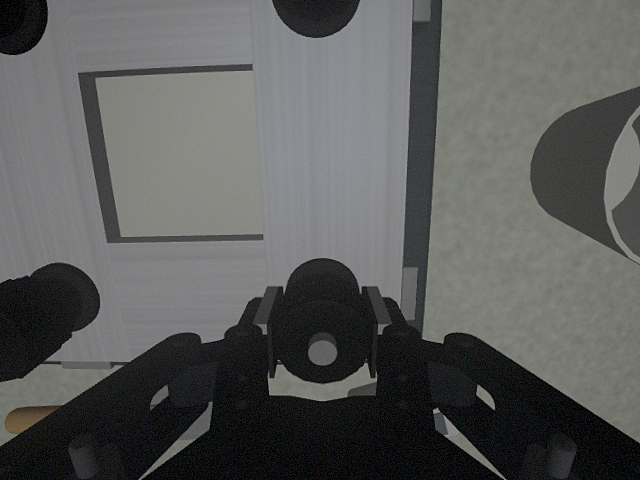

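```bash
python3 - <<'E'
from h import *
s=dict(bot.state()); s["eef_pos"]=[.6543,.0369,.0656]; s["ee_rot"]=[[-.939,.344,0],[.344,.939,0],[0,0,-1]]
d=bot.get_image("wrist"); P=cast(d,[(322,349)],.1035,s)[0]; print(P, np.array(s["ee_rot"]).T@(P-s["eef_pos"]))
E
```

```text
[0.65396304 0.03543736 0.1035    ] [-0.00018675 -0.00148933 -0.0379    ]
```

Emit:
{"name": "play_rows", "arguments": {"increments": [{"travel": [0, 0.1, -0.01], "angular": [0, 0, -0.1]}, {"travel": [0, 0, -0.02], "angular": [0, 0, -0.1]}, {"travel": [0, 0, 0], "angular": [0, 0, 0]}, {"travel": [0, 0, 0], "angular": [0, 0, 0]}]}}

```text
time_s: 5.05
eef_pos: [0.6543, 0.0368, 0.0653]
ee_rot: [[-0.852, 0.524, 0.001], [0.524, 0.852, -0.0], [-0.001, -0.0, -1.0]]
ft_force: [-1.4, 1.8, 5.0]
grip_width: 0.0354
finger_force: 39.9
```

```bash
python3 - <<'E'
from h import *
d=meas(4)
E
```

```text
t 5.25 pos [0.6543 0.0368 0.0653] yaw 2.59 q7 1.1 Fx [0.16 2.23 4.83] T [ 0.423 -0.004  0.007] Tz [-0.008  0.024  0.011  0.003] tau7 [-0.015 -0.014 -0.013 -0.013] w 0.0351 ff 39.9
```

Emit:
{"name": "play_rows", "arguments": {"increments": [{"travel": [0, 0.04, -0.02], "angular": [0, 0, -0.1]}, {"travel": [0, 0, -0.02], "angular": [0, 0, -0.1]}, {"travel": [0, 0, 0], "angular": [0, 0, 0]}]}}

```text
time_s: 5.62
eef_pos: [0.6542, 0.0367, 0.065]
ee_rot: [[-0.729, 0.684, 0.0], [0.684, 0.729, -0.001], [-0.001, -0.001, -1.0]]
ft_force: [-0.9, 1.9, 6.3]
grip_width: 0.0349
finger_force: 40.0
```

```bash
python3 - <<'E'
from h import *
d=meas(3)
E
```

```text
t 5.78 pos [0.6542 0.0367 0.065 ] yaw 2.389 q7 0.939 Fx [-0.59  1.06  5.86] T [0.285 0.082 0.053] Tz [0.034 0.049 0.076] tau7 [-0.111 -0.041 -0.025] w 0.035 ff 40.0
```

Emit:
{"name": "play_rows", "arguments": {"increments": [{"travel": [0, 0, -0.02], "angular": [0, 0, -0.1]}, {"travel": [0, 0, -0.02], "angular": [0, 0, -0.1]}, {"travel": [0, 0, 0], "angular": [0, 0, 0]}]}}

```text
time_s: 6.15
eef_pos: [0.6541, 0.0366, 0.0647]
ee_rot: [[-0.579, 0.815, 0.0], [0.815, 0.579, -0.001], [-0.001, -0.001, -1.0]]
ft_force: [-1.7, 1.3, 7.4]
grip_width: 0.0353
finger_force: 40.1
```

```bash
python3 - <<'E'
from h import *
d=meas(3)
E
```

```text
t 6.3 pos [0.6541 0.0366 0.0647] yaw 2.189 q7 0.777 Fx [-1.67  1.27  7.06] T [0.238 0.204 0.041] Tz [0.052 0.051 0.021] tau7 [-0.142 -0.072 -0.056] w 0.0351 ff 40.1
```

Emit:
{"name": "play_rows", "arguments": {"increments": [{"travel": [0, 0, 0], "angular": [0, 0, -0.1]}, {"travel": [0, 0, 0], "angular": [0, 0, -0.05]}, {"travel": [0, 0, 0], "angular": [0, 0, 0]}, {"travel": [0, 0, 0], "angular": [0, 0, 0]}]}}

```text
time_s: 6.8
eef_pos: [0.654, 0.0365, 0.0646]
ee_rot: [[-0.452, 0.892, -0.0], [0.892, 0.452, -0.001], [-0.001, -0.001, -1.0]]
ft_force: [-1.6, 0.7, 5.9]
grip_width: 0.0347
finger_force: 40.0
```

```bash
python3 - <<'E'
from h import *
d=meas(3)
E
```

```text
t 6.95 pos [0.654  0.0365 0.0646] yaw 2.039 q7 0.656 Fx [-1.21  0.6   6.36] T [0.224 0.153 0.056] Tz [0.064 0.071 0.035] tau7 [-0.088 -0.088 -0.088] w 0.0351 ff 40.0
```

Emit:
{"name": "play_rows", "arguments": {"increments": [{"travel": [0, 0, -0.02], "angular": [0, 0, -0.1]}, {"travel": [0, 0, 0], "angular": [0, 0, 0]}, {"travel": [0, 0, 0], "angular": [0, 0, 0]}]}}

```text
time_s: 7.32
eef_pos: [0.6539, 0.0365, 0.0644]
ee_rot: [[-0.36, 0.933, -0.0], [0.933, 0.36, -0.001], [-0.001, -0.001, -1.0]]
ft_force: [-1.5, 1.1, 6.3]
grip_width: 0.0349
finger_force: 40.1
```

```bash
python3 - <<'E'
from h import *
d=meas(6)
E
```

```text
t 7.62 pos [0.6539 0.0365 0.0644] yaw 1.939 q7 0.575 Fx [-1.53  0.79  6.78] T [0.232 0.277 0.108] Tz [0.158 0.133 0.084 0.062 0.108 0.103] tau7 [-0.098 -0.097 -0.097 -0.097 -0.097 -0.097] w 0.035 ff 40.0
```

Emit:
{"name": "play_rows", "arguments": {"increments": [{"travel": [0, 0, -0.02], "angular": [0, 0, -0.1]}, {"travel": [0, 0, 0], "angular": [0, 0, -0.05]}, {"travel": [0, 0, 0], "angular": [0, 0, 0]}, {"travel": [0, 0, 0], "angular": [0, 0, 0]}]}}

```text
time_s: 8.12
eef_pos: [0.6538, 0.0364, 0.0642]
ee_rot: [[-0.217, 0.976, -0.001], [0.976, 0.217, -0.001], [-0.001, -0.001, -1.0]]
ft_force: [-2.1, 0.4, 7.8]
grip_width: 0.0348
finger_force: 40.1
```

```bash
python3 - <<'E'
from h import *
d=meas(6)
E
```

```text
t 8.43 pos [0.6538 0.0365 0.0643] yaw 1.79 q7 0.454 Fx [-1.51  0.69  7.11] T [0.22  0.338 0.138] Tz [0.108 0.182 0.09  0.126 0.174 0.146] tau7 [-0.141 -0.141 -0.141 -0.141 -0.14  -0.141] w 0.035 ff 40.1
```

Emit:
{"name": "play_rows", "arguments": {"increments": [{"travel": [0, 0, -0.02], "angular": [0, 0, -0.12]}, {"travel": [0, 0, 0], "angular": [0, 0, 0]}, {"travel": [0, 0, 0], "angular": [0, 0, 0]}]}}

```text
time_s: 8.8
eef_pos: [0.6537, 0.0364, 0.0641]
ee_rot: [[-0.099, 0.995, -0.001], [0.995, 0.099, -0.001], [-0.001, -0.001, -1.0]]
ft_force: [-1.8, 0.8, 8.2]
grip_width: 0.0352
finger_force: 40.2
```

```bash
python3 - <<'E'
from h import *
d=meas(3)
E
```

```text
t 8.95 pos [0.6537 0.0364 0.0641] yaw 1.669 q7 0.356 Fx [-2.52  1.15  8.09] T [0.19  0.428 0.144] Tz [0.177 0.108 0.148] tau7 [-0.149 -0.148 -0.147] w 0.035 ff 40.2
```

Emit:
{"name": "play_rows", "arguments": {"increments": [{"travel": [0, 0, 0], "angular": [0, 0, 0]}, {"travel": [0, 0, 0], "angular": [0, 0, 0]}, {"travel": [0, 0, 3], "angular": [0, 0, 0]}, {"travel": [0, 0, 4], "angular": [0, 0, 0]}, {"travel": [-5.5, -2.7, 0], "angular": [0, 0, 0]}, {"travel": [-5.5, -2.7, 0], "angular": [0, 0, 0]}, {"travel": [-5.5, -2.7, 0], "angular": [0, 0, 0]}, {"travel": [0, 0, 0], "angular": [0, 0, 0]}], "claw": 6}}

```text
time_s: 9.95
eef_pos: [0.4832, -0.046, 0.1328]
ee_rot: [[-0.093, 0.996, -0.006], [0.996, 0.093, 0.0], [0.001, -0.006, -1.0]]
ft_force: [-0.1, 0.8, 0.5]
grip_width: 0.0601
finger_force: 0.0
```

```bash
python3 - <<'E'
from h import *
d=meas(5)
s=dict(bot.state()); g=d["img"].max(2); m=(g>85)&(np.hypot(*(np.indices(g.shape)-np.array([285,320])[:,None,None]))<25)
v,u=np.nonzero(m); print(u.mean(),v.mean(),m.sum())
print(cast(d,[(u.mean(),v.mean())],.104,s))
cv2.imwrite("pics/w4.png",d["img"][:,:,::-1])
E
```

```text
t 10.2 pos [ 0.4895 -0.0434  0.1337] yaw 1.67 q7 0.467 Fx [ 0.55 -0.21  0.43] T [ 0.03  -0.04   0.001] Tz [ 0.021 -0.05   0.027 -0.025  0.032] tau7 [ 0.067  0.019  0.003 -0.001 -0.002] w 0.0601 ff 0.0
319.7013333333333 289.69866666666667 375
[[ 0.49069231 -0.05030118  0.104     ]]
```

View pics/w4.png

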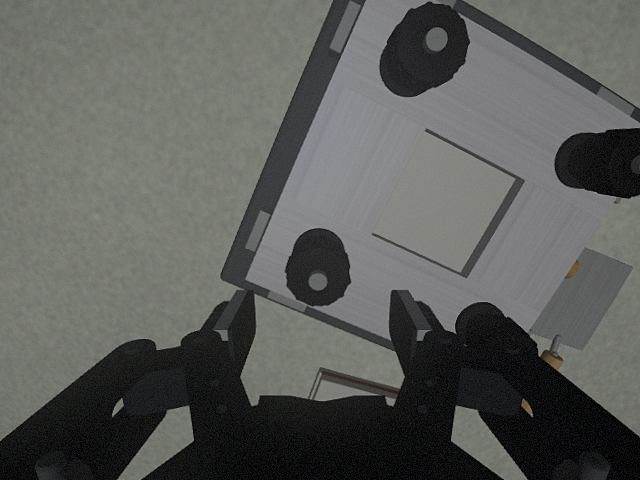

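```bash
python3 - <<'E'
from h import *
d=bot.get_image("wrist"); s=dict(bot.state()); print(s["eef_pos"]); a=1.67; s["ee_rot"]=[[np.cos(a),np.sin(a),0],[np.sin(a),-np.cos(a),0],[0,0,-1]]; s["eef_pos"]=[.4889,-.0435,.1337]
print(cast(d,[(318,282)],.104,s)); s["eef_pos"]=[.6539,.0384,.1415]; a=2.79; s["ee_rot"]=[[np.cos(a),np.sin(a),0],[np.sin(a),-np.cos(a),0],[0,0,-1]]
print(cast(d,[(319,280.5)],.104,s))
E
```

```text
[ 0.49037614 -0.04287164  0.13362035]
[[ 0.48760541 -0.04656633  0.104     ]]
[[0.65836262 0.0355709  0.104     ]]
```

Emit:
{"name": "play_rows", "arguments": {"increments": [{"travel": [-0.05, 0.03, -3.8], "angular": [0, 0, 0]}, {"travel": [0, 0, -3], "angular": [0, 0, 0]}, {"travel": [0, 0, 0], "angular": [0, 0, 0]}]}}

```text
time_s: 10.62
eef_pos: [0.4875, -0.0428, 0.064]
ee_rot: [[-0.1, 0.995, -0.004], [0.995, 0.1, -0.0], [-0.0, -0.004, -1.0]]
ft_force: [-0.8, 0.4, -0.2]
grip_width: 0.0599
finger_force: 0.0
```

Emit:
{"name": "play_rows", "arguments": {"increments": [{"travel": [0, 0, 0], "angular": [0, 0, 0]}, {"travel": [0, 0, 0], "angular": [0, 0, 0]}, {"travel": [0, 0, 0], "angular": [0, 0, 0]}], "claw": 3}}

```text
time_s: 11.0
eef_pos: [0.4884, -0.0433, 0.0667]
ee_rot: [[-0.099, 0.995, 0.0], [0.995, 0.099, 0.0], [0.0, 0.0, -1.0]]
ft_force: [-4.3, -0.6, 6.2]
grip_width: 0.0355
finger_force: 39.4
```

```bash
python3 - <<'E'
from h import *
d=meas(3)
E
```

```text
t 11.15 pos [ 0.4884 -0.0432  0.0667] yaw 1.67 q7 0.554 Fx [-4.24 -0.78  7.7 ] T [-0.103  0.938  0.013] Tz [-0.009  0.065 -0.017] tau7 [-0.011 -0.007 -0.005] w 0.0352 ff 39.4
```

Emit:
{"name": "play_rows", "arguments": {"increments": [{"travel": [0, 0, -0.01], "angular": [0, 0, -0.15]}, {"travel": [0, 0, -0.02], "angular": [0, 0, -0.15]}, {"travel": [0, 0, 0], "angular": [0, 0, 0]}, {"travel": [0, 0, 0], "angular": [0, 0, 0]}]}}

```text
time_s: 11.65
eef_pos: [0.4884, -0.0432, 0.0663]
ee_rot: [[0.2, 0.98, 0.0], [0.98, -0.2, 0.0], [0.0, 0.0, -1.0]]
ft_force: [-4.1, 0.1, 6.1]
grip_width: 0.0349
finger_force: 39.4
```

```bash
python3 - <<'E'
from h import *
d=meas(3)
E
```

```text
t 11.8 pos [ 0.4884 -0.0432  0.0663] yaw 1.37 q7 0.328 Fx [-4.31 -0.53  6.72] T [-0.13   0.862  0.02 ] Tz [0.032 0.008 0.019] tau7 [-0.026 -0.024 -0.024] w 0.0352 ff 39.4
```

Emit:
{"name": "play_rows", "arguments": {"increments": [{"travel": [-0.06, 0, -0.02], "angular": [0, 0, -0.1]}, {"travel": [0, 0, -0.01], "angular": [0, 0, -0.1]}, {"travel": [0, 0, 0], "angular": [0, 0, 0]}, {"travel": [0, 0, 0], "angular": [0, 0, 0]}]}}

```text
time_s: 12.3
eef_pos: [0.4884, -0.0432, 0.0661]
ee_rot: [[0.39, 0.921, 0.001], [0.921, -0.39, 0.0], [0.001, 0.001, -1.0]]
ft_force: [-2.1, -1.4, 5.7]
grip_width: 0.0349
finger_force: 39.4
```

```bash
python3 - <<'E'
from h import *
d=meas(3)
E
```

```text
t 12.45 pos [ 0.4884 -0.0432  0.0661] yaw 1.17 q7 0.176 Fx [-2.93 -0.75  5.41] T [-0.133  0.647  0.058] Tz [0.078 0.047 0.049] tau7 [-0.065 -0.064 -0.063] w 0.0352 ff 39.4
```

Emit:
{"name": "play_rows", "arguments": {"increments": [{"travel": [-0.04, 0, -0.02], "angular": [0, 0, -0.1]}, {"travel": [0, 0, 0], "angular": [0, 0, -0.05]}, {"travel": [0, 0, 0], "angular": [0, 0, 0]}, {"travel": [0, 0, 0], "angular": [0, 0, 0]}]}}

```text
time_s: 12.95
eef_pos: [0.4884, -0.0433, 0.066]
ee_rot: [[0.523, 0.852, 0.002], [0.852, -0.523, 0.0], [0.001, 0.002, -1.0]]
ft_force: [-1.4, -0.3, 4.8]
grip_width: 0.0348
finger_force: 39.4
```

```bash
python3 - <<'E'
from h import *
d=meas(3)
E
```

```text
t 13.1 pos [ 0.4884 -0.0432  0.0659] yaw 1.02 q7 0.062 Fx [-1.59 -0.52  5.52] T [-0.117  0.434  0.082] Tz [0.079 0.074 0.092] tau7 [-0.102 -0.102 -0.102] w 0.0353 ff 39.4
```

Emit:
{"name": "play_rows", "arguments": {"increments": [{"travel": [-0.02, 0, -0.02], "angular": [0, 0, -0.1]}, {"travel": [0, 0, -0.01], "angular": [0, 0, -0.1]}, {"travel": [0, 0, 0], "angular": [0, 0, 0]}, {"travel": [0, 0, 0], "angular": [0, 0, 0]}]}}

```text
time_s: 13.6
eef_pos: [0.4884, -0.0432, 0.0657]
ee_rot: [[0.682, 0.731, 0.002], [0.731, -0.682, -0.0], [0.002, 0.002, -1.0]]
ft_force: [-1.1, -1.3, 6.1]
grip_width: 0.0349
finger_force: 39.6
```

```bash
python3 - <<'E'
from h import *
d=meas(4)
E
```

```text
t 13.8 pos [ 0.4884 -0.0432  0.0657] yaw 0.82 q7 -0.091 Fx [-1.67 -1.04  5.5 ] T [-0.109  0.354  0.132] Tz [0.166 0.121 0.129 0.11 ] tau7 [-0.129 -0.128 -0.128 -0.128] w 0.0348 ff 39.6
```

Emit:
{"name": "play_rows", "arguments": {"increments": [{"travel": [0, 0, -0.02], "angular": [0, 0, -0.1]}, {"travel": [0, 0, 0], "angular": [0, 0, 0]}, {"travel": [0, 0, 0], "angular": [0, 0, 0]}]}}

```text
time_s: 14.18
eef_pos: [0.4884, -0.0433, 0.0656]
ee_rot: [[0.752, 0.66, 0.002], [0.66, -0.752, 0.0], [0.002, 0.002, -1.0]]
ft_force: [-3.0, -0.8, 6.1]
grip_width: 0.035
finger_force: 39.7
```

```bash
python3 - <<'E'
from h import *
d=meas(2)
E
```

```text
t 14.28 pos [ 0.4884 -0.0432  0.0656] yaw 0.72 q7 -0.168 Fx [-1.92 -0.65  7.6 ] T [-0.07   0.412  0.165] Tz [0.169 0.161] tau7 [-0.155 -0.154] w 0.0352 ff 39.7
```

Emit:
{"name": "play_rows", "arguments": {"increments": [{"travel": [0, 0, 0], "angular": [0, 0, 0]}, {"travel": [0, 0, 0], "angular": [0, 0, 0]}, {"travel": [0, 0, 3.2], "angular": [0, 0, 0]}, {"travel": [0, 0, 3.8], "angular": [0, 0, 0.18]}, {"travel": [4.2, -1.4, 0], "angular": [0, 0, 0.18]}, {"travel": [4.2, -1.4, 0], "angular": [0, 0, 0.18]}, {"travel": [3.95, -1.5, 0], "angular": [0, 0, 0.18]}, {"travel": [0, 0, 0], "angular": [0, 0, 0.18]}], "claw": 6}}

```text
time_s: 15.28
eef_pos: [0.6134, -0.0877, 0.1345]
ee_rot: [[-0.054, 0.999, 0.003], [0.999, 0.054, -0.002], [-0.002, 0.002, -1.0]]
ft_force: [-1.5, 1.0, 0.2]
grip_width: 0.06
finger_force: 0.0
```

Emit:
{"name": "play_rows", "arguments": {"increments": [{"travel": [0, 0, 0], "angular": [0, 0, 0.18]}, {"travel": [0, 0, 0], "angular": [0, 0, 0.18]}, {"travel": [0, 0, -3.8], "angular": [0, 0, 0.1]}, {"travel": [0, 0, -3], "angular": [0, 0, 0]}, {"travel": [0, 0, 0], "angular": [0, 0, 0]}]}}

```text
time_s: 15.9
eef_pos: [0.6089, -0.0857, 0.0643]
ee_rot: [[-0.487, 0.873, -0.004], [0.873, 0.487, 0.0], [0.003, -0.004, -1.0]]
ft_force: [-0.7, 0.1, 1.0]
grip_width: 0.06
finger_force: 0.0
```

```bash
python3 - <<'E'
from h import *
d=meas(5)
E
```

```text
t 16.15 pos [ 0.6114 -0.0863  0.0673] yaw 2.08 q7 0.916 Fx [ 0.32  0.19 -0.2 ] T [0.014 0.004 0.008] Tz [-0.032  0.016  0.029  0.004  0.022] tau7 [ 0.036  0.007 -0.002 -0.004 -0.004] w 0.0598 ff 0.0
```

Emit:
{"name": "play_rows", "arguments": {"increments": [{"travel": [0, 0, -0.1], "angular": [0, 0, 0]}, {"travel": [0, 0, 0], "angular": [0, 0, 0]}, {"travel": [0, 0, 0], "angular": [0, 0, 0]}], "claw": 3}}

```text
time_s: 16.52
eef_pos: [0.6114, -0.086, 0.066]
ee_rot: [[-0.488, 0.873, 0.001], [0.873, 0.488, 0.0], [-0.0, 0.001, -1.0]]
ft_force: [-0.3, 0.6, 5.7]
grip_width: 0.0351
finger_force: 39.5
```

```bash
python3 - <<'E'
from h import *
d=meas(3)
E
```

```text
t 16.68 pos [ 0.6114 -0.086   0.066 ] yaw 2.08 q7 0.917 Fx [-0.09  1.14  5.93] T [0.212 0.074 0.02 ] Tz [-0.002  0.023  0.039] tau7 [-0.  0.  0.] w 0.0349 ff 39.5
```

Emit:
{"name": "play_rows", "arguments": {"increments": [{"travel": [0, 0, -0.01], "angular": [0, 0, -0.15]}, {"travel": [0, 0, -0.02], "angular": [0, 0, -0.15]}, {"travel": [0, 0, 0], "angular": [0, 0, 0]}, {"travel": [0, 0, 0], "angular": [0, 0, 0]}]}}

```text
time_s: 17.18
eef_pos: [0.6113, -0.086, 0.0655]
ee_rot: [[-0.208, 0.978, 0.001], [0.978, 0.208, -0.0], [-0.0, 0.001, -1.0]]
ft_force: [-0.4, 1.2, 5.2]
grip_width: 0.0349
finger_force: 39.6
```

```bash
python3 - <<'E'
from h import *
d=meas(3)
E
```

```text
t 17.32 pos [ 0.6113 -0.086   0.0655] yaw 1.78 q7 0.678 Fx [-0.87  0.86  5.25] T [ 0.183  0.049 -0.005] Tz [-0.005 -0.028  0.017] tau7 [-0.01  -0.007 -0.007] w 0.035 ff 39.6
```

Emit:
{"name": "play_rows", "arguments": {"increments": [{"travel": [0, 0, -0.02], "angular": [0, 0, -0.15]}, {"travel": [0, 0, -0.02], "angular": [0, 0, -0.1]}, {"travel": [0, 0, 0], "angular": [0, 0, 0]}, {"travel": [0, 0, 0], "angular": [0, 0, 0]}]}}

```text
time_s: 17.82
eef_pos: [0.6113, -0.086, 0.0652]
ee_rot: [[0.041, 0.999, 0.001], [0.999, -0.041, 0.0], [0.0, 0.001, -1.0]]
ft_force: [-0.2, 0.2, 5.6]
grip_width: 0.0353
finger_force: 39.7
```

```bash
python3 - <<'E'
from h import *
d=meas(3)
E
```

```text
t 17.98 pos [ 0.6112 -0.086   0.0652] yaw 1.53 q7 0.478 Fx [-0.84  0.86  5.89] T [0.142 0.112 0.032] Tz [0.015 0.061 0.022] tau7 [-0.032 -0.031 -0.03 ] w 0.0351 ff 39.7
```

Emit:
{"name": "play_rows", "arguments": {"increments": [{"travel": [0, 0, -0.02], "angular": [0, 0, -0.1]}, {"travel": [0, 0, -0.02], "angular": [0, 0, -0.1]}, {"travel": [0, 0, 0], "angular": [0, 0, 0]}, {"travel": [0, 0, 0], "angular": [0, 0, 0]}]}}

```text
time_s: 18.48
eef_pos: [0.6112, -0.086, 0.0649]
ee_rot: [[0.238, 0.971, 0.001], [0.971, -0.238, 0.0], [0.0, 0.001, -1.0]]
ft_force: [-2.2, 1.4, 8.0]
grip_width: 0.0349
finger_force: 39.8
```

```bash
python3 - <<'E'
from h import *
d=meas(3)
E
```

```text
t 18.62 pos [ 0.6112 -0.086   0.0649] yaw 1.33 q7 0.318 Fx [-1.62  0.56  7.28] T [0.22  0.261 0.064] Tz [0.063 0.027 0.103] tau7 [-0.065 -0.064 -0.063] w 0.035 ff 39.8
```

Emit:
{"name": "play_rows", "arguments": {"increments": [{"travel": [0, 0, -0.02], "angular": [0, 0, -0.1]}, {"travel": [0, 0, -0.01], "angular": [0, 0, -0.1]}, {"travel": [0, 0, 0], "angular": [0, 0, 0]}, {"travel": [0, 0, 0], "angular": [0, 0, 0]}]}}

```text
time_s: 19.12
eef_pos: [0.6111, -0.086, 0.0647]
ee_rot: [[0.426, 0.905, 0.001], [0.905, -0.426, 0.0], [0.001, 0.0, -1.0]]
ft_force: [-2.2, 1.2, 8.7]
grip_width: 0.0347
finger_force: 39.9
```

```bash
python3 - <<'E'
from h import *
d=meas(3)
E
```

```text
t 19.27 pos [ 0.6111 -0.086   0.0647] yaw 1.13 q7 0.156 Fx [-1.66  0.72  8.21] T [0.257 0.294 0.074] Tz [0.042 0.072 0.109] tau7 [-0.102 -0.101 -0.1  ] w 0.035 ff 39.9
```

Emit:
{"name": "play_rows", "arguments": {"increments": [{"travel": [0, 0, -0.02], "angular": [0, 0, -0.13]}, {"travel": [0, 0, -0.01], "angular": [0, 0, -0.1]}, {"travel": [0, 0, 0], "angular": [0, 0, 0]}, {"travel": [0, 0, 0], "angular": [0, 0, 0]}]}}

```text
time_s: 19.77
eef_pos: [0.6111, -0.086, 0.0644]
ee_rot: [[0.621, 0.784, 0.0], [0.784, -0.621, 0.0], [0.001, 0.0, -1.0]]
ft_force: [-2.4, 2.5, 9.3]
grip_width: 0.0348
finger_force: 40.0
```

```bash
python3 - <<'E'
from h import *
d=meas(3)
E
```

```text
t 19.93 pos [ 0.6111 -0.086   0.0644] yaw 0.901 q7 -0.032 Fx [-1.11  1.51  9.16] T [0.243 0.368 0.119] Tz [0.121 0.129 0.108] tau7 [-0.149 -0.148 -0.147] w 0.0352 ff 40.0
```

Emit:
{"name": "play_rows", "arguments": {"increments": [{"travel": [0, 0, 0], "angular": [0, 0, 0]}, {"travel": [0, 0, 0], "angular": [0, 0, 0]}, {"travel": [0, 0, 3.2], "angular": [0, 0, 0]}, {"travel": [0, 0, 3.8], "angular": [0, 0, 0.18]}, {"travel": [-2.4, 5, 0], "angular": [0, 0, 0.18]}, {"travel": [-2.4, 5, 0], "angular": [0, 0, 0.18]}, {"travel": [-2.4, 5, 0], "angular": [0, 0, 0.18]}, {"travel": [-0.8, 1.6, 0], "angular": [0, 0, 0.18]}], "claw": 6}}

```text
time_s: 20.92
eef_pos: [0.5287, 0.0839, 0.1331]
ee_rot: [[-0.238, 0.971, -0.002], [0.971, 0.238, 0.001], [0.002, -0.002, -1.0]]
ft_force: [0.6, 0.0, 1.2]
grip_width: 0.0601
finger_force: 0.0
```

Emit:
{"name": "play_rows", "arguments": {"increments": [{"travel": [0, 0, 0], "angular": [0, 0, 0.18]}, {"travel": [0, 0, 0], "angular": [0, 0, 0.18]}, {"travel": [0, 0, -3.8], "angular": [0, 0, 0.1]}, {"travel": [0, 0, -3], "angular": [0, 0, 0]}, {"travel": [0, 0, 0], "angular": [0, 0, 0]}, {"travel": [0, 0, 0], "angular": [0, 0, 0]}]}}

```text
time_s: 21.68
eef_pos: [0.5314, 0.0797, 0.0664]
ee_rot: [[-0.635, 0.772, 0.001], [0.772, 0.635, -0.0], [-0.001, 0.001, -1.0]]
ft_force: [0.3, 0.3, -0.3]
grip_width: 0.06
finger_force: 0.0
```

```bash
python3 - <<'E'
from h import *
d=meas(3)
E
```

```text
t 21.82 pos [0.5317 0.08   0.0668] yaw 2.26 q7 0.817 Fx [ 0.05 -0.26 -0.78] T [-0.005 -0.012 -0.005] Tz [-0.005 -0.025  0.016] tau7 [-0.004 -0.005 -0.005] w 0.06 ff 0.0
```

Emit:
{"name": "play_rows", "arguments": {"increments": [{"travel": [0, 0, -0.1], "angular": [0, 0, 0]}, {"travel": [0, 0, 0], "angular": [0, 0, 0]}, {"travel": [0, 0, 0], "angular": [0, 0, 0]}], "claw": 3}}

```text
time_s: 22.2
eef_pos: [0.5307, 0.0797, 0.0652]
ee_rot: [[-0.636, 0.772, -0.0], [0.772, 0.636, 0.0], [0.0, -0.0, -1.0]]
ft_force: [-3.3, 0.6, 6.8]
grip_width: 0.035
finger_force: 39.2
```

```bash
python3 - <<'E'
from h import *
d=meas(3)
E
```

```text
t 22.35 pos [0.5307 0.0797 0.0652] yaw 2.26 q7 0.818 Fx [-2.21 -0.56  6.5 ] T [-0.136  0.498 -0.027] Tz [-0.032 -0.037 -0.011] tau7 [-0.003 -0.003 -0.003] w 0.0352 ff 39.2
```

Emit:
{"name": "play_rows", "arguments": {"increments": [{"travel": [0, 0, -0.01], "angular": [0, 0, -0.15]}, {"travel": [0, 0, -0.02], "angular": [0, 0, -0.15]}, {"travel": [0, 0, 0], "angular": [0, 0, 0]}, {"travel": [0, 0, 0], "angular": [0, 0, 0]}]}}

```text
time_s: 22.85
eef_pos: [0.5307, 0.0797, 0.0647]
ee_rot: [[-0.38, 0.925, -0.0], [0.925, 0.38, -0.0], [-0.0, -0.0, -1.0]]
ft_force: [-2.2, -1.2, 5.5]
grip_width: 0.035
finger_force: 39.4
```

```bash
python3 - <<'E'
from h import *
d=meas(3)
E
```

```text
t 23.0 pos [0.5307 0.0797 0.0647] yaw 1.961 q7 0.589 Fx [-2.08 -1.05  5.1 ] T [-0.18   0.423  0.007] Tz [-0.     0.029 -0.007] tau7 [-0.009 -0.007 -0.007] w 0.0352 ff 39.4
```

Emit:
{"name": "play_rows", "arguments": {"increments": [{"travel": [-0.04, 0, -0.02], "angular": [0, 0, -0.15]}, {"travel": [0, 0, -0.02], "angular": [0, 0, -0.15]}, {"travel": [0, 0, 0], "angular": [0, 0, 0]}, {"travel": [0, 0, 0], "angular": [0, 0, 0]}]}}

```text
time_s: 23.5
eef_pos: [0.5307, 0.0797, 0.0643]
ee_rot: [[-0.092, 0.996, 0.001], [0.996, 0.092, -0.0], [-0.0, 0.001, -1.0]]
ft_force: [-1.5, -0.8, 5.3]
grip_width: 0.0347
finger_force: 39.6
```

```bash
python3 - <<'E'
from h import *
d=meas(3)
E
```

```text
t 23.65 pos [0.5307 0.0797 0.0643] yaw 1.662 q7 0.359 Fx [-0.65 -0.41  5.24] T [-0.208  0.245  0.011] Tz [ 0.015  0.022 -0.004] tau7 [ 0.006 -0.01  -0.015] w 0.035 ff 39.6
```

Emit:
{"name": "play_rows", "arguments": {"increments": [{"travel": [0, 0, -0.02], "angular": [0, 0, -0.15]}, {"travel": [0, 0, -0.02], "angular": [0, 0, -0.1]}, {"travel": [0, 0, 0], "angular": [0, 0, 0]}, {"travel": [0, 0, 0], "angular": [0, 0, 0]}]}}

```text
time_s: 24.15
eef_pos: [0.5307, 0.0797, 0.064]
ee_rot: [[0.158, 0.987, 0.001], [0.987, -0.158, 0.0], [0.0, 0.001, -1.0]]
ft_force: [-0.9, -0.9, 7.5]
grip_width: 0.0351
finger_force: 39.8
```

```bash
python3 - <<'E'
from h import *
d=meas(3)
E
```

```text
t 24.3 pos [0.5307 0.0797 0.064 ] yaw 1.413 q7 0.166 Fx [-1.27 -0.96  6.85] T [-0.2    0.276  0.066] Tz [0.08  0.106 0.013] tau7 [-0.066 -0.065 -0.065] w 0.0349 ff 39.8
```

Emit:
{"name": "play_rows", "arguments": {"increments": [{"travel": [0, 0, -0.02], "angular": [0, 0, -0.1]}, {"travel": [0, 0, -0.02], "angular": [0, 0, -0.1]}, {"travel": [0, 0, 0], "angular": [0, 0, 0]}, {"travel": [0, 0, 0], "angular": [0, 0, 0]}]}}

```text
time_s: 24.8
eef_pos: [0.5307, 0.0797, 0.0637]
ee_rot: [[0.351, 0.936, 0.001], [0.936, -0.351, 0.0], [0.0, 0.001, -1.0]]
ft_force: [-1.9, -0.7, 8.8]
grip_width: 0.0349
finger_force: 40.0
```

```bash
python3 - <<'E'
from h import *
d=meas(3)
E
```

```text
t 24.95 pos [0.5308 0.0797 0.0637] yaw 1.213 q7 0.01 Fx [-1.17 -1.16  8.34] T [-0.18   0.389  0.11 ] Tz [0.123 0.109 0.097] tau7 [-0.105 -0.104 -0.104] w 0.035 ff 40.0
```

Emit:
{"name": "play_rows", "arguments": {"increments": [{"travel": [0, 0, -0.02], "angular": [0, 0, -0.12]}, {"travel": [0, 0, -0.01], "angular": [0, 0, -0.1]}, {"travel": [0, 0, 0], "angular": [0, 0, 0]}, {"travel": [0, 0, 0], "angular": [0, 0, 0]}]}}

```text
time_s: 25.45
eef_pos: [0.5308, 0.0797, 0.0635]
ee_rot: [[0.546, 0.838, 0.001], [0.838, -0.546, 0.0], [0.001, 0.0, -1.0]]
ft_force: [-1.7, -1.1, 9.4]
grip_width: 0.035
finger_force: 40.0
```

```bash
python3 - <<'E'
from h import *
d=meas(3)
E
```

```text
t 25.6 pos [0.5308 0.0797 0.0635] yaw 0.993 q7 -0.164 Fx [-1.99 -1.09  8.76] T [-0.165  0.437  0.156] Tz [0.186 0.192 0.091] tau7 [-0.148 -0.147 -0.147] w 0.035 ff 40.0
```

Emit:
{"name": "play_rows", "arguments": {"increments": [{"travel": [0, 0, 0], "angular": [0, 0, 0]}, {"travel": [0, 0, 0], "angular": [0, 0, 0]}, {"travel": [0, 0, 3.2], "angular": [0, 0, 0]}, {"travel": [0, 0, 3.8], "angular": [0, 0, 0.18]}, {"travel": [4.2, -1.4, 0], "angular": [0, 0, 0.18]}, {"travel": [4.2, -1.4, 0], "angular": [0, 0, 0.18]}, {"travel": [3.9, -1.5, 0], "angular": [0, 0, 0.18]}, {"travel": [0, 0, 0], "angular": [0, 0, 0.18]}], "claw": 6}}

```text
time_s: 26.6
eef_pos: [0.6557, 0.0346, 0.1326]
ee_rot: [[-0.318, 0.948, 0.002], [0.948, 0.318, -0.002], [-0.002, 0.001, -1.0]]
ft_force: [-1.9, -0.6, 0.2]
grip_width: 0.0601
finger_force: 0.0
```

Emit:
{"name": "play_rows", "arguments": {"increments": [{"travel": [0, 0, 0], "angular": [0, 0, 0.18]}, {"travel": [0, 0, 0], "angular": [0, 0, 0.18]}, {"travel": [0, 0, 0], "angular": [0, 0, 0.18]}, {"travel": [0, 0, -3.8], "angular": [0, 0, 0.18]}, {"travel": [0, 0, -3], "angular": [0, 0, 0]}, {"travel": [0, 0, 0], "angular": [0, 0, 0]}, {"travel": [0, 0, 0], "angular": [0, 0, 0]}]}}

```text
time_s: 27.48
eef_pos: [0.6541, 0.0367, 0.0657]
ee_rot: [[-0.862, 0.507, 0.001], [0.507, 0.862, -0.0], [-0.001, 0.0, -1.0]]
ft_force: [0.8, 0.0, 0.7]
grip_width: 0.0598
finger_force: 0.0
```

```bash
python3 - <<'E'
from h import *
d=meas(3)
E
```

```text
t 27.62 pos [0.6545 0.0369 0.0663] yaw 2.61 q7 1.187 Fx [-0.15 -0.09  0.19] T [ 0.022 -0.003 -0.003] Tz [-0.007 -0.028  0.026] tau7 [ 0.001 -0.001 -0.001] w 0.06 ff 0.0
```

Emit:
{"name": "play_rows", "arguments": {"increments": [{"travel": [0, 0, -0.2], "angular": [0, 0, 0]}, {"travel": [0, 0, 0], "angular": [0, 0, 0]}, {"travel": [0, 0, 0], "angular": [0, 0, 0]}], "claw": 3, "force": 60}}

```text
time_s: 28.0
eef_pos: [0.6538, 0.0372, 0.0634]
ee_rot: [[-0.862, 0.507, 0.001], [0.507, 0.862, 0.0], [-0.001, 0.001, -1.0]]
ft_force: [-1.4, -0.9, 4.7]
grip_width: 0.0349
finger_force: 59.4
```

Emit:
{"name": "play_rows", "arguments": {"increments": [{"travel": [0, 0, 0], "angular": [0, 0, -0.15]}, {"travel": [0, 0, 0], "angular": [0, 0, -0.1]}, {"travel": [0, 0, 0], "angular": [0, 0, 0]}, {"travel": [0, 0, 0], "angular": [0, 0, 0]}]}}

```text
time_s: 28.5
eef_pos: [0.6537, 0.0371, 0.0632]
ee_rot: [[-0.711, 0.703, 0.001], [0.703, 0.711, 0.0], [-0.0, 0.001, -1.0]]
ft_force: [0.1, 0.7, 5.0]
grip_width: 0.0347
finger_force: 59.4
```

```bash
python3 - <<'E'
from h import *
d=meas(2)
E
```

```text
t 28.6 pos [0.6537 0.0371 0.0632] yaw 2.362 q7 0.987 Fx [-0.86  1.09  4.82] T [0.148 0.153 0.158] Tz [0.19  0.126] tau7 [-0.143 -0.152] w 0.0348 ff 59.4
```

Emit:
{"name": "play_rows", "arguments": {"increments": [{"travel": [0, 0, -0.02], "angular": [0, 0, -0.15]}, {"travel": [0, 0, -0.02], "angular": [0, 0, -0.15]}, {"travel": [0, 0, 0], "angular": [0, 0, 0]}, {"travel": [0, 0, 0], "angular": [0, 0, 0]}]}}

```text
time_s: 29.1
eef_pos: [0.6537, 0.0371, 0.0629]
ee_rot: [[-0.472, 0.882, 0.001], [0.882, 0.472, 0.0], [-0.0, 0.001, -1.0]]
ft_force: [-1.7, 0.2, 6.2]
grip_width: 0.0346
finger_force: 59.7
```

```bash
python3 - <<'E'
from h import *
d=meas(3)
E
```

```text
t 29.25 pos [0.6537 0.0371 0.0629] yaw 2.062 q7 0.745 Fx [-0.9   0.76  6.53] T [0.168 0.195 0.243] Tz [0.237 0.263 0.229] tau7 [-0.216 -0.213 -0.213] w 0.0349 ff 59.7
```

Emit:
{"name": "play_rows", "arguments": {"increments": [{"travel": [0, 0, -0.02], "angular": [0, 0, -0.15]}, {"travel": [0, 0, -0.02], "angular": [0, 0, -0.15]}, {"travel": [0, 0, -0.02], "angular": [0, 0, -0.15]}, {"travel": [0, 0, 0], "angular": [0, 0, 0]}, {"travel": [0, 0, 0], "angular": [0, 0, 0]}]}}

```text
time_s: 29.88
eef_pos: [0.6537, 0.037, 0.0624]
ee_rot: [[-0.042, 0.999, 0.0], [0.999, 0.042, 0.0], [0.0, 0.0, -1.0]]
ft_force: [-1.6, 0.1, 7.9]
grip_width: 0.035
finger_force: 59.8
```

```bash
python3 - <<'E'
from h import *
d=meas(3)
E
```

```text
t 30.02 pos [0.6536 0.0371 0.0624] yaw 1.612 q7 0.378 Fx [-1.6   0.69  7.25] T [0.17  0.308 0.279] Tz [0.318 0.252 0.269] tau7 [-0.302 -0.299 -0.299] w 0.0349 ff 59.8
```

Emit:
{"name": "play_rows", "arguments": {"increments": [{"travel": [0, 0, -0.02], "angular": [0, 0, -0.15]}, {"travel": [0, 0, -0.02], "angular": [0, 0, -0.15]}, {"travel": [0, 0, 0], "angular": [0, 0, -0.04]}, {"travel": [0, 0, 0], "angular": [0, 0, 0]}, {"travel": [0, 0, 0], "angular": [0, 0, 0]}]}}

```text
time_s: 30.65
eef_pos: [0.6536, 0.037, 0.0621]
ee_rot: [[0.294, 0.956, 0.0], [0.956, -0.294, 0.0], [0.0, 0.0, -1.0]]
ft_force: [-2.3, 0.7, 7.9]
grip_width: 0.0347
finger_force: 59.9
```

```bash
python3 - <<'E'
from h import *
d=meas(3)
E
```

```text
t 30.8 pos [0.6536 0.0371 0.0621] yaw 1.273 q7 0.097 Fx [-1.7   0.74  8.64] T [0.174 0.345 0.38 ] Tz [0.384 0.348 0.409] tau7 [-0.385 -0.384 -0.384] w 0.0347 ff 59.9
```

Emit:
{"name": "play_rows", "arguments": {"increments": [{"travel": [0, 0, 0], "angular": [0, 0, 0]}, {"travel": [0, 0, 0], "angular": [0, 0, 0]}, {"travel": [0, 0, 3.2], "angular": [0, 0, 0]}, {"travel": [0, 0, 3.8], "angular": [0, 0, 0.17]}, {"travel": [-5.5, -2.7, 0], "angular": [0, 0, 0.17]}, {"travel": [-5.5, -2.7, 0], "angular": [0, 0, 0.17]}, {"travel": [-5.6, -2.6, 0], "angular": [0, 0, 0.17]}, {"travel": [0, 0, 0], "angular": [0, 0, 0.17]}], "claw": 6}}

```text
time_s: 31.8
eef_pos: [0.4813, -0.0454, 0.1306]
ee_rot: [[-0.523, 0.853, -0.006], [0.853, 0.523, 0.0], [0.003, -0.005, -1.0]]
ft_force: [0.6, 1.1, 0.5]
grip_width: 0.0599
finger_force: 0.0
```

Emit:
{"name": "play_rows", "arguments": {"increments": [{"travel": [0, 0, 0], "angular": [0, 0, 0.17]}, {"travel": [0, 0, 0], "angular": [0, 0, 0.15]}, {"travel": [0, 0, -3.8], "angular": [0, 0, 0]}, {"travel": [0, 0, -3], "angular": [0, 0, 0]}, {"travel": [0, 0, 0], "angular": [0, 0, 0]}, {"travel": [0, 0, 0], "angular": [0, 0, 0]}]}}

```text
time_s: 32.55
eef_pos: [0.4879, -0.0434, 0.0642]
ee_rot: [[-0.764, 0.646, 0.001], [0.646, 0.764, -0.0], [-0.001, 0.0, -1.0]]
ft_force: [-0.2, 0.2, 0.7]
grip_width: 0.0599
finger_force: 0.0
```

```bash
python3 - <<'E'
from h import *
d=meas(3)
E
```

```text
t 32.7 pos [ 0.4883 -0.0432  0.0645] yaw 2.44 q7 1.255 Fx [-0.24  0.21 -0.06] T [-0.01   0.016 -0.005] Tz [-0.039  0.017  0.008] tau7 [-0.002 -0.005 -0.004] w 0.06 ff 0.0
```

Emit:
{"name": "play_rows", "arguments": {"increments": [{"travel": [0, 0, 0], "angular": [0, 0, 0]}, {"travel": [0, 0, 0], "angular": [0, 0, 0]}, {"travel": [0, 0, 0], "angular": [0, 0, 0]}], "claw": 3}}

```text
time_s: 33.08
eef_pos: [0.4879, -0.0429, 0.0641]
ee_rot: [[-0.764, 0.645, 0.001], [0.645, 0.764, 0.0], [-0.001, 0.001, -1.0]]
ft_force: [-1.5, 1.1, 7.5]
grip_width: 0.0348
finger_force: 59.0
```

Emit:
{"name": "play_rows", "arguments": {"increments": [{"travel": [0, 0, 0], "angular": [0, 0, -0.15]}, {"travel": [0, 0, 0], "angular": [0, 0, -0.15]}, {"travel": [0, 0, -0.02], "angular": [0, 0, -0.15]}, {"travel": [0, 0, -0.02], "angular": [0, 0, -0.15]}, {"travel": [0, 0, 0], "angular": [0, 0, 0]}, {"travel": [0, 0, 0], "angular": [0, 0, 0]}]}}

```text
time_s: 33.83
eef_pos: [0.4882, -0.0427, 0.0636]
ee_rot: [[-0.267, 0.964, 0.001], [0.964, 0.267, 0.0], [-0.0, 0.001, -1.0]]
ft_force: [0.5, -0.0, 4.5]
grip_width: 0.0349
finger_force: 59.4
```

```bash
python3 - <<'E'
from h import *
d=meas(3)
E
```

```text
t 33.98 pos [ 0.4882 -0.0427  0.0636] yaw 1.841 q7 0.804 Fx [0.01 1.2  4.98] T [0.148 0.013 0.197] Tz [0.165 0.226 0.201] tau7 [-0.227 -0.225 -0.224] w 0.0347 ff 59.4
```

Emit:
{"name": "play_rows", "arguments": {"increments": [{"travel": [0, 0, -0.02], "angular": [0, 0, -0.15]}, {"travel": [0, 0, -0.02], "angular": [0, 0, -0.15]}, {"travel": [0, 0, -0.02], "angular": [0, 0, -0.15]}, {"travel": [0, 0, 0], "angular": [0, 0, 0]}, {"travel": [0, 0, 0], "angular": [0, 0, 0]}]}}

```text
time_s: 34.6
eef_pos: [0.4884, -0.0427, 0.0631]
ee_rot: [[0.179, 0.984, 0.002], [0.984, -0.179, 0.0], [0.001, 0.002, -1.0]]
ft_force: [0.0, 0.1, 7.1]
grip_width: 0.0348
finger_force: 59.6
```

```bash
python3 - <<'E'
from h import *
d=meas(3)
E
```

```text
t 34.75 pos [ 0.4885 -0.0427  0.0631] yaw 1.391 q7 0.462 Fx [0.4  0.63 6.27] T [ 0.222 -0.006  0.318] Tz [0.268 0.334 0.352] tau7 [-0.312 -0.31  -0.31 ] w 0.0348 ff 59.6
```

Emit:
{"name": "play_rows", "arguments": {"increments": [{"travel": [0, 0, -0.02], "angular": [0, 0, -0.15]}, {"travel": [0, 0, -0.02], "angular": [0, 0, -0.15]}, {"travel": [0, 0, 0], "angular": [0, 0, 0]}, {"travel": [0, 0, 0], "angular": [0, 0, 0]}]}}

```text
time_s: 35.25
eef_pos: [0.4886, -0.0428, 0.0628]
ee_rot: [[0.461, 0.887, 0.002], [0.887, -0.461, 0.0], [0.001, 0.002, -1.0]]
ft_force: [0.4, 1.4, 7.2]
grip_width: 0.0346
finger_force: 59.7
```

```bash
python3 - <<'E'
from h import *
d=meas(3)
E
```

```text
t 35.4 pos [ 0.4887 -0.0428  0.0628] yaw 1.091 q7 0.23 Fx [0.63 0.76 7.14] T [ 0.166 -0.051  0.387] Tz [0.428 0.37  0.363] tau7 [-0.384 -0.382 -0.381] w 0.0348 ff 59.7
```

Emit:
{"name": "play_rows", "arguments": {"increments": [{"travel": [0, 0, 0], "angular": [0, 0, 0]}, {"travel": [0, 0, 0], "angular": [0, 0, 0]}, {"travel": [0, 0, 3.2], "angular": [0, 0, 0]}, {"travel": [0, 0, 3.8], "angular": [0, 0, 0.18]}, {"travel": [4.2, -1.4, 0], "angular": [0, 0, 0.18]}, {"travel": [4.2, -1.4, 0], "angular": [0, 0, 0.18]}, {"travel": [3.95, -1.5, 0], "angular": [0, 0, 0.18]}, {"travel": [0, 0, 0], "angular": [0, 0, 0.18]}], "claw": 6}}

```text
time_s: 36.4
eef_pos: [0.6131, -0.0879, 0.1319]
ee_rot: [[-0.411, 0.912, 0.002], [0.912, 0.411, -0.002], [-0.002, 0.001, -1.0]]
ft_force: [-0.2, 1.0, -0.4]
grip_width: 0.0604
finger_force: 0.0
```

Emit:
{"name": "play_rows", "arguments": {"increments": [{"travel": [0, 0, 0], "angular": [0, 0, 0.18]}, {"travel": [0, 0, 0], "angular": [0, 0, 0.18]}, {"travel": [0, 0, -3.85], "angular": [0, 0, 0.05]}, {"travel": [0, 0, -3], "angular": [0, 0, 0]}, {"travel": [0, 0, 0], "angular": [0, 0, 0]}, {"travel": [0, 0, 0], "angular": [0, 0, 0]}]}}

```text
time_s: 37.15
eef_pos: [0.6114, -0.0865, 0.0644]
ee_rot: [[-0.737, 0.676, 0.001], [0.676, 0.737, -0.0], [-0.001, 0.0, -1.0]]
ft_force: [0.0, 0.8, 0.1]
grip_width: 0.06
finger_force: 0.0
```

```bash
python3 - <<'E'
from h import *
d=meas(3)
E
```

```text
t 37.3 pos [ 0.6119 -0.0864  0.0649] yaw 2.4 q7 1.267 Fx [0.28 0.65 0.22] T [ 0.006 -0.012 -0.006] Tz [-0.027  0.     0.008] tau7 [-0.003 -0.004 -0.004] w 0.0598 ff 0.0
```

Emit:
{"name": "play_rows", "arguments": {"increments": [{"travel": [0, 0, 0], "angular": [0, 0, 0]}, {"travel": [0, 0, 0], "angular": [0, 0, 0]}, {"travel": [0, 0, 0], "angular": [0, 0, 0]}], "claw": 3}}

```text
time_s: 37.67
eef_pos: [0.6115, -0.0859, 0.0644]
ee_rot: [[-0.737, 0.675, 0.001], [0.675, 0.737, 0.0], [-0.001, 0.001, -1.0]]
ft_force: [-0.9, 0.7, 6.5]
grip_width: 0.0344
finger_force: 59.2
```

Emit:
{"name": "play_rows", "arguments": {"increments": [{"travel": [0, 0, 0], "angular": [0, 0, -0.15]}, {"travel": [0, 0, 0], "angular": [0, 0, -0.15]}, {"travel": [0, 0, -0.02], "angular": [0, 0, -0.15]}, {"travel": [0, 0, -0.02], "angular": [0, 0, -0.15]}, {"travel": [0, 0, 0], "angular": [0, 0, 0]}, {"travel": [0, 0, 0], "angular": [0, 0, 0]}]}}

```text
time_s: 38.42
eef_pos: [0.6113, -0.086, 0.0638]
ee_rot: [[-0.228, 0.974, 0.001], [0.974, 0.228, -0.0], [-0.0, 0.001, -1.0]]
ft_force: [-0.8, 0.8, 4.8]
grip_width: 0.0349
finger_force: 59.4
```

```bash
python3 - <<'E'
from h import *
d=meas(3)
E
```

```text
t 38.58 pos [ 0.6113 -0.086   0.0638] yaw 1.801 q7 0.787 Fx [-0.74  0.36  5.46] T [0.105 0.235 0.225] Tz [0.203 0.245 0.227] tau7 [-0.207 -0.205 -0.204] w 0.0349 ff 59.3
```

Emit:
{"name": "play_rows", "arguments": {"increments": [{"travel": [0, 0, -0.02], "angular": [0, 0, -0.15]}, {"travel": [0, 0, -0.02], "angular": [0, 0, -0.15]}, {"travel": [0, 0, -0.02], "angular": [0, 0, -0.15]}, {"travel": [0, 0, 0], "angular": [0, 0, 0]}, {"travel": [0, 0, 0], "angular": [0, 0, 0]}]}}

```text
time_s: 39.2
eef_pos: [0.6112, -0.086, 0.0633]
ee_rot: [[0.218, 0.976, 0.0], [0.976, -0.218, 0.0], [0.0, 0.0, -1.0]]
ft_force: [-2.2, 0.9, 6.9]
grip_width: 0.0346
finger_force: 59.6
```

```bash
python3 - <<'E'
from h import *
d=meas(3)
E
```

```text
t 39.35 pos [ 0.6112 -0.086   0.0633] yaw 1.351 q7 0.421 Fx [-1.82  0.98  7.06] T [0.169 0.392 0.277] Tz [0.236 0.345 0.251] tau7 [-0.296 -0.293 -0.293] w 0.0347 ff 59.6
```

Emit:
{"name": "play_rows", "arguments": {"increments": [{"travel": [0, 0, -0.02], "angular": [0, 0, -0.15]}, {"travel": [0, 0, -0.02], "angular": [0, 0, -0.15]}, {"travel": [0, 0, 0], "angular": [0, 0, -0.03]}, {"travel": [0, 0, 0], "angular": [0, 0, 0]}, {"travel": [0, 0, 0], "angular": [0, 0, 0]}]}}

```text
time_s: 39.98
eef_pos: [0.6111, -0.086, 0.063]
ee_rot: [[0.522, 0.853, 0.0], [0.853, -0.522, 0.0], [0.0, 0.0, -1.0]]
ft_force: [-3.0, 2.2, 8.0]
grip_width: 0.0347
finger_force: 59.7
```

```bash
python3 - <<'E'
from h import *
d=meas(3)
E
```

```text
t 40.12 pos [ 0.6111 -0.086   0.063 ] yaw 1.021 q7 0.148 Fx [-2.51  1.14  7.74] T [0.208 0.509 0.377] Tz [0.387 0.388 0.355] tau7 [-0.39  -0.389 -0.389] w 0.0346 ff 59.7
```

Emit:
{"name": "play_rows", "arguments": {"increments": [{"travel": [0, 0, 0], "angular": [0, 0, 0]}, {"travel": [0, 0, 0], "angular": [0, 0, 0]}, {"travel": [0, 0, 3.2], "angular": [0, 0, 0]}, {"travel": [0, 0, 3.8], "angular": [0, 0, 0.18]}, {"travel": [-2.4, 5, 0], "angular": [0, 0, 0.18]}, {"travel": [-2.4, 5, 0], "angular": [0, 0, 0.18]}, {"travel": [-2.4, 5, 0], "angular": [0, 0, 0.18]}, {"travel": [-0.85, 1.6, 0], "angular": [0, 0, 0.18]}], "claw": 6}}

```text
time_s: 41.12
eef_pos: [0.5285, 0.0839, 0.1316]
ee_rot: [[-0.352, 0.936, -0.002], [0.936, 0.352, 0.002], [0.002, -0.001, -1.0]]
ft_force: [1.0, -0.3, 0.4]
grip_width: 0.0597
finger_force: 0.0
```

Emit:
{"name": "play_rows", "arguments": {"increments": [{"travel": [0, 0, 0], "angular": [0, 0, 0.18]}, {"travel": [0, 0, 0], "angular": [0, 0, 0.18]}, {"travel": [0, 0, -3.9], "angular": [0, 0, 0.15]}, {"travel": [0, 0, -3], "angular": [0, 0, 0]}, {"travel": [0, 0, 0], "angular": [0, 0, 0]}, {"travel": [0, 0, 0], "angular": [0, 0, 0]}]}}

```text
time_s: 41.88
eef_pos: [0.5311, 0.0797, 0.064]
ee_rot: [[-0.757, 0.654, 0.001], [0.654, 0.757, -0.0], [-0.001, 0.001, -1.0]]
ft_force: [-0.6, -0.6, -0.2]
grip_width: 0.0599
finger_force: 0.0
```

```bash
python3 - <<'E'
from h import *
d=meas(3)
E
```

```text
t 42.02 pos [0.5313 0.0799 0.0643] yaw 2.43 q7 1.055 Fx [-0.48 -0.58 -0.16] T [-0.006  0.027 -0.001] Tz [-0.057  0.016  0.038] tau7 [-0.005 -0.007 -0.006] w 0.0599 ff 0.0
```

Emit:
{"name": "play_rows", "arguments": {"increments": [{"travel": [0, 0, 0], "angular": [0, 0, 0]}, {"travel": [0, 0, 0], "angular": [0, 0, 0]}, {"travel": [0, 0, 0], "angular": [0, 0, 0]}], "claw": 3}}

```text
time_s: 42.4
eef_pos: [0.5305, 0.0798, 0.0639]
ee_rot: [[-0.757, 0.653, 0.0], [0.653, 0.757, 0.0], [-0.0, 0.001, -1.0]]
ft_force: [-1.2, -0.7, 7.5]
grip_width: 0.0346
finger_force: 58.9
```

Emit:
{"name": "play_rows", "arguments": {"increments": [{"travel": [0, 0, 0], "angular": [0, 0, -0.15]}, {"travel": [0, 0, 0], "angular": [0, 0, -0.15]}, {"travel": [0, 0, -0.02], "angular": [0, 0, -0.15]}, {"travel": [0, 0, -0.02], "angular": [0, 0, -0.15]}, {"travel": [0, 0, 0], "angular": [0, 0, 0]}, {"travel": [0, 0, 0], "angular": [0, 0, 0]}]}}

```text
time_s: 43.15
eef_pos: [0.5307, 0.0799, 0.0634]
ee_rot: [[-0.257, 0.966, 0.001], [0.966, 0.257, 0.0], [-0.0, 0.001, -1.0]]
ft_force: [-2.0, -0.3, 5.7]
grip_width: 0.0348
finger_force: 59.3
```

```bash
python3 - <<'E'
from h import *
d=meas(3)
E
```

```text
t 43.3 pos [0.5307 0.0799 0.0634] yaw 1.83 q7 0.592 Fx [-1.96 -0.65  5.3 ] T [-0.069  0.333  0.208] Tz [0.164 0.244 0.215] tau7 [-0.205 -0.203 -0.203] w 0.0347 ff 59.3
```

Emit:
{"name": "play_rows", "arguments": {"increments": [{"travel": [0, 0, -0.02], "angular": [0, 0, -0.15]}, {"travel": [0, 0, -0.02], "angular": [0, 0, -0.15]}, {"travel": [0, 0, -0.02], "angular": [0, 0, -0.15]}, {"travel": [0, 0, 0], "angular": [0, 0, 0]}, {"travel": [0, 0, 0], "angular": [0, 0, 0]}]}}

```text
time_s: 43.92
eef_pos: [0.5308, 0.0799, 0.0629]
ee_rot: [[0.189, 0.982, 0.001], [0.982, -0.189, 0.0], [0.0, 0.001, -1.0]]
ft_force: [-1.7, -0.9, 8.0]
grip_width: 0.035
finger_force: 59.5
```

```bash
python3 - <<'E'
from h import *
d=meas(3)
E
```

```text
t 44.08 pos [0.5308 0.0799 0.0629] yaw 1.381 q7 0.239 Fx [-1.69 -0.42  6.48] T [-0.084  0.343  0.305] Tz [0.314 0.306 0.293] tau7 [-0.293 -0.291 -0.29 ] w 0.0347 ff 59.5
```

Emit:
{"name": "play_rows", "arguments": {"increments": [{"travel": [0, 0, -0.02], "angular": [0, 0, -0.15]}, {"travel": [0, 0, -0.02], "angular": [0, 0, -0.15]}, {"travel": [0, 0, 0], "angular": [0, 0, 0]}, {"travel": [0, 0, 0], "angular": [0, 0, 0]}]}}

```text
time_s: 44.58
eef_pos: [0.5309, 0.0798, 0.0626]
ee_rot: [[0.47, 0.882, 0.001], [0.882, -0.47, 0.0], [0.0, 0.001, -1.0]]
ft_force: [-1.4, -0.5, 7.8]
grip_width: 0.0344
finger_force: 59.6
```

```bash
python3 - <<'E'
from h import *
d=meas(3)
E
```

```text
t 44.73 pos [0.5309 0.0799 0.0626] yaw 1.081 q7 -0.001 Fx [-1.38 -0.5   6.99] T [-0.145  0.331  0.364] Tz [0.362 0.35  0.379] tau7 [-0.366 -0.363 -0.363] w 0.0348 ff 59.6
```

Emit:
{"name": "play_rows", "arguments": {"increments": [{"travel": [0, 0, 0], "angular": [0, 0, 0]}, {"travel": [0, 0, 0], "angular": [0, 0, 0]}, {"travel": [0, 0, 3], "angular": [0, 0, 0]}, {"travel": [0, 0, 4], "angular": [0, 0, 0]}, {"travel": [0, 0, 4], "angular": [0, 0, 0]}, {"travel": [0, 0, 3], "angular": [0, 0, 0]}, {"travel": [0, 0, 0], "angular": [0, 0, 0]}, {"travel": [0, 0, 0], "angular": [0, 0, 0]}], "claw": 6}}

```text
time_s: 45.72
eef_pos: [0.5298, 0.0802, 0.2009]
ee_rot: [[0.471, 0.882, -0.001], [0.882, -0.471, 0.0], [-0.0, -0.001, -1.0]]
ft_force: [0.2, -1.0, 0.1]
grip_width: 0.0602
finger_force: 0.0
```

```bash
python3 - <<'E'
from h import *
d=bot.get_image("top"); cv2.imwrite("pics/end.png",d["img"][100:380,170:530,::-1]); print(bot.state()["time_s"])
E
```

```text
45.775
```

View pics/end.png

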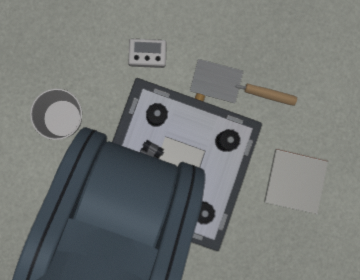

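The final picture shows the bystanders unmoved: the tub at (57,113) in the crop, the timer at (147,52), and the scraper and tiles undisturbed. The gripper is clear above the rig.

```bash
python3 -c "
from station import bot
print(bot.hand_in())"
```

```text
the job is handed in; nothing more can be done
None
```

I turned all four knobs crosswise, first to snug (about 0.15 N m each), then to hand-tight (0.36–0.39 N m each), let go, and handed the job in at about 46 s; no verdict was returned.

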